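# Roll the dowel pin to the line

### The arm

A 6-joint arm with a two-finger parallel gripper is mounted at the origin on a cart in front of the work surface, level with it; the furniture and walls round the work are solid. World frame = base frame: x ahead of the robot, y to its left, z up, the work surface at z = 0. Lengths are in m, angles in rad, forces in N, time in s.
With the tool pointing down it reaches from about 0.275 to 0.875 m from the base axis. Payload 12.5 kg.
Tool frame: the origin (TCP) lies at the very end of the fingers, on their centre line; the grasp point (between the pads) lies 19 mm behind it; z points along the fingers, y is the direction in which the jaws open and shut (so a half turn about z gives the same grasp; the last joint's range is limited). The gripper opens to 85 mm and grips with 20 to 120 N. Pads are 22 mm wide; open, the fingers measure 114 mm over their backs; the gripper's body (76 mm by 85 mm) begins 54 mm behind the grasp point. The pads swing forward as they close: fully open they stand 13 mm farther back than shut.
Start: joints at [1.199, 0.351, 1.652, -0, 1.139, -0.085], TCP at [0.156, 0.528, 0.231] pointing down, gripper open.
Joint ranges: [-2.75, 2.75], [-0.79, 2.1], [0.01, 2.65], [-1.57, 4.71], [0.07, 3.14], [-2.87, 2.87]. Speed limits (rad/s): [2.22, 2.22, 2.79, 3.14, 3.14, 3.14].

### API

Orientations are given as a rotation vector (axis times angle).
In Python, from station import env gives the robot as it stands.
- The arm moves only by the tool servo_tool, never from a script. Its argument "targets" is text: rows parted by semicolons, each of 5 numbers parted by spaces: the shift along the tool's x, y, z in units of 25 mm (1.0 is 25 mm), then the turn about the tool's z in units of 8 degrees (1.0 is 8 degrees), then the closure, from 0 (fully open) to 1 (shut). A call has 1 to 5 rows; each row shifts and turns the pose as measured when the row begins, along the tool's axes as they then stand; what a row does not reach is not made up. A row lasts 1/8 s, in which the tool goes at most 62.5 mm and 10.7 degrees, less where a joint would pass 70% of its speed; a pose out of reach is approached as far as the arm can. A call is refused whole if a number of a shift passes 1 or a number of a turn 1, either way. A call with a gripper value outside its range is refused whole. The fingers move at their own pace and stop on an object; the grip force is fixed at half the most. Time passes only in rows, so rows that do not move let the fingers close. It gives the time, the measured TCP pose, the force and the opening at its end, in the units of the state.
- env.sense(): the state, without advancing time (a new reading comes with each control period).
- env.capture(name): name is "side" or "top" or "wrist"; returns the picture (384x512x3 uint8, red, green, blue); there is no depth.
- env.camera_info(name): a dict with "fx", "fy", "cx", "cy" (pixels), "dist" ([k1, k2, p1, p2, k3] as OpenCV has them; the pictures are not rectified), "world_to_cam" (4x4, takes a point from world to camera coordinates); the wrist camera has in their place "T_tool_cam" (4x4, takes a point from camera to tool coordinates, whose origin is the TCP and whose axes are the flange's). Camera axes: x right, y down, z forward; pixel columns grow to the right and rows downward; lengths in m; the calibration is good to about 2 mm. A picture is of the moment at which its call begins: read the wrist's pose just before it. camera_info takes no time and is no camera call.
- env.finish_job(): hands the job in, once; it reports no verdict.
Trained networks look in the newest picture that a camera, given by its name, has taken for a name from the list of things; names that differ only in an ending like _2 or _b are one class to them, and where a whole thing is asked for, a point or a joint stands for the part that bears it (a point fixed in the world has none). Each returns a list of dicts, best first, with "p" (0 to 1); they miss things now and then, are a little off and sometimes report something else, mostly with a low value. They report only what shows in the picture. A call takes as long as a camera call. They do not tell look-alikes from the thing itself.
- env.look_for(name, camera): "rect" ([left, top, right, bottom] in pixels, round what is visible of it).
The state is a dict: "time": time; "joint_pos": joint angles; "joint_velocities": joint speeds; "joint_efforts": joint torques, N m; "ee_pos": TCP position; "tcp_rot": TCP orientation; "contact_force": force on the tool from outside, world axes, zero at the start; "ft_torque": the same for the moment, N m; "grip_width": finger opening in m.
Only numpy, scipy, OpenCV 4.12 (cv2) and the standard library are available. Lean on these libraries where they do the work, as an engineer would, in place of code of your own. Each camera call takes 0.05 s, during which the arm holds its last target.

### The job

Give the thicker of the two steel dowel pins its straightness roll: push it sideways with the fingertips so that it rolls (not slides) across the rubber-faced board and comes to rest lying along the white line, with its middle right over the line. Do not pick the pin up, leave the thinner pin where it lies, and do not disturb the bushes and tools round about.

Things in the scene. Friction and masses are not known exactly. Their poses are not given: they have to be found in the camera images.
- thick_pin: the thicker dowel pin: plain steel cylinder, diameter 30 mm, length 90 mm, 0.3 to 0.6 kg, friction about 0.45. Origin at its centre; x = its length axis; y, z turn with it as it rolls (z is up at the start). It starts parallel to the line within 3 degrees, 75 to 165 mm from it on the line's +y side. Let go at 50 mm/s it rolls on for some mm only.
- thin_pin: the thinner dowel pin, lying end to end beside the thick one on the same board (either may be the nearer to the robot; their middles about 110 mm apart along x of the board and up to 40 mm out of step along y): diameter 18 mm, length 90 mm, origin at its centre; to be left alone.
- line: the white line, 3 mm wide and 236 mm long, drawn across the face of the board, flat, nothing to feel. Origin at its middle on the board's face (12 mm above the bench), x along the line, y across it along the board, towards the side where the pins start, z up.
- roll_board: the roll board, fixed to the bench: plywood with a dark rubber face, 250 mm (x) by 320 mm (y), origin under its middle on the bench; z up. Its face is 12 mm above the bench. Along its two ends (y = +-153 mm) run aluminium strips 14 mm wide that stand 6 mm above the face. The pins roll along its y.
- bush_a: steel bush standing flat on the board beyond the line, between the lanes of the two pins: 34 mm across, 13 mm high, origin under its middle; bystander.
- bush_b: small steel bush on the bench by the board's +y end: 28 mm across, 16 mm high, origin under its middle; bystander.
- caliper: caliper lying on the bench by the board's -y end, 205 x 64 x 10 mm, origin under its middle; bystander.
- spanner: open-ended spanner lying on the bench behind the board, 194 x 36 x 6 mm, origin under its middle; bystander.
- screwdriver: screwdriver lying on the bench by the board's +y end, 199 x 30 x 28 mm, origin under its middle; bystander.
Mind the look-alikes: they are no part of the job. What is shaped like the thick_pin but brown or yellow is not meant.

How it is judged:
By the outcome, as a careful person would: the job done as asked, in the order asked, and still so for the second after the job is handed in, with the robot touching nothing.
It also fails if it takes over 42 s, if anything falls off the work surface, if the arm or the gripper's body presses on something with over 40 N, if the wrist force passes 120 N, or if a joint passes its speed limit or range.

## Working session

There is one attempt and no reset: what is moved stays moved. The work goes in short steps, Python scripts to look and compute and a tool call to move; the robot and the scene stay as the last step left them, time stands still between calls to the robot, and variables do not carry over. Pictures are saved under pics/ and viewed, and the job is handed in when it is done.

Besides the shell and the picture viewer there is one more tool, called after ">>>" in YAML: its name, and indented under it one key for each argument. servo_tool: Moves the arm, as the interface text tells. Its arguments: {"type":"object","properties":{"targets":{"type":"string"}},"required":["targets"]}

```bash
ls; mkdir -p pics; python3 - <<'E'
from station import env
import cv2,numpy as np
s=env.sense(); print({k:np.round(v,3).tolist() for k,v in s.items()})
for n in ("top","side"):
    im=env.capture(n); cv2.imwrite(f"pics/{n}0.png",im[:,:,::-1])
    i=env.camera_info(n); print(n,{k:np.round(v,4).tolist() for k,v in i.items()})
    for t in ("thick_pin","thin_pin","line","roll_board","bush_a"):
        print(t,[(np.round(d["rect"]).tolist(),round(d["p"],2)) for d in env.look_for(t,n)[:4]])
E
```

```text
pics
{'time': 0.0, 'joint_pos': [1.199, 0.351, 1.652, 0.0, 1.139, -0.085], 'joint_velocities': [-0.001, 0.002, -0.001, 0.0, 0.001, -0.001], 'joint_efforts': [0.001, -50.61, -29.141, -0.0, 0.005, -0.0], 'ee_pos': [0.155, 0.527, 0.231], 'tcp_rot': [-0.449, -3.109, 0.002], 'contact_force': [-0.55, -1.183, 0.356], 'ft_torque': [0.034, -0.021, -0.019], 'grip_width': 0.085}
top {'fx': 449.0008, 'fy': 449.0008, 'cx': 257.7793, 'cy': 189.8183, 'dist': [-0.1452, 0.0, 0.0, 0.0, 0.0], 'world_to_cam': [[0.0012, -1.0, -0.0087, -0.0588], [-0.9981, -0.0007, -0.0613, 0.5996], [0.0613, 0.0088, -0.9981, 1.1848], [0.0, 0.0, 0.0, 1.0]]}
thick_pin [([238.0, 157.0, 252.0, 192.0], 0.94), ([129.0, 190.0, 167.0, 211.0], 0.88), ([150.0, 234.0, 184.0, 265.0], 0.84), ([375.0, 244.0, 398.0, 275.0], 0.74)]
thin_pin [([240.0, 198.0, 245.0, 233.0], 0.71), ([238.0, 124.0, 304.0, 139.0], 0.31)]
line [([289.0, 145.0, 302.0, 228.0], 0.57)]
roll_board [([206.0, 140.0, 339.0, 249.0], 0.8)]
bush_a [([197.0, 235.0, 202.0, 235.0], 0.61), ([314.0, 184.0, 326.0, 196.0], 0.57)]
side {'fx': 475.9621, 'fy': 475.9621, 'cx': 254.8832, 'cy': 197.0526, 'dist': [-0.006, 0.0, 0.0, 0.0, 0.0], 'world_to_cam': [[0.9292, -0.3695, 0.0013, -0.5549], [-0.2403, -0.6069, -0.7576, 0.1335], [0.2808, 0.7037, -0.6527, 1.1633], [0.0, 0.0, 0.0, 1.0]]}
thick_pin [([255.0, 177.0, 291.0, 199.0], 0.93), ([225.0, 318.0, 267.0, 336.0], 0.82), ([208.0, 137.0, 229.0, 155.0], 0.79), ([171.0, 158.0, 199.0, 173.0], 0.71)]
thin_pin [([219.0, 190.0, 247.0, 209.0], 0.73)]
line []
roll_board [([200.0, 166.0, 336.0, 274.0], 0.92)]
bush_a [([201.0, 176.0, 213.0, 187.0], 0.68), ([282.0, 238.0, 299.0, 249.0], 0.49), ([217.0, 155.0, 276.0, 179.0], 0.2)]
```

```bash
python3 - <<'E'
import cv2
a=cv2.imread("pics/top0.png"); cv2.imwrite("pics/top0c.png",cv2.resize(a[110:290,110:420],None,fx=2.5,fy=2.5,interpolation=cv2.INTER_CUBIC))
a=cv2.imread("pics/side0.png"); cv2.imwrite("pics/side0c.png",cv2.resize(a[120:345,140:380],None,fx=2.6,fy=2.6,interpolation=cv2.INTER_CUBIC))
E
```

```text
(no output)
```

View pics/top0c.png

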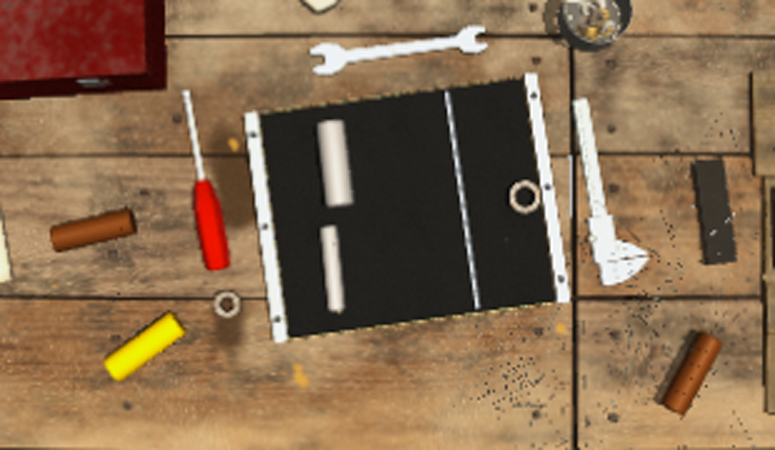

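View pics/side0c.png

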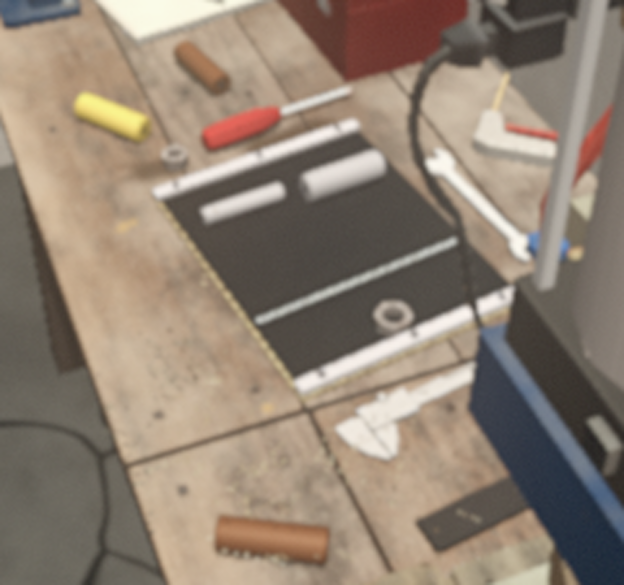

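The top view shows the candidates. The steel thick pin is at (244,175), and the thinner steel pin is at (243,215). The look-alikes are brown at (147,201) and (386,259), and yellow at (167,250). The target is the grey pin on the board at (244,175). Next I'll measure the positions.

```bash
cat > h.py <<'E'
import numpy as np,cv2
from scipy.spatial.transform import Rotation as Ro
from station import env
def cam(n,s=None):
    i=env.camera_info(n); K=np.array([[i["fx"],0,i["cx"]],[0,i["fy"],i["cy"]],[0,0,1]]); D=np.array(i["dist"])
    if n=="wrist":
        T=np.eye(4); T[:3,:3]=Ro.from_rotvec(s["tcp_rot"]).as_matrix(); T[:3,3]=s["ee_pos"]
        W=np.linalg.inv(T@np.array(i["T_tool_cam"]))
    else: W=np.array(i["world_to_cam"])
    return K,D,W
def back(c,uv,z):
    K,D,W=c; uv=np.asarray(uv,float).reshape(-1,1,2)
    r=cv2.undistortPoints(uv,K,D).reshape(-1,2); r=np.c_[r,np.ones(len(r))]
    R=W[:3,:3]; o=-R.T@W[:3,3]; d=r@R
    return o+d*((z-o[2])/d[:,2])[:,None]
def proj(c,P):
    K,D,W=c; return cv2.projectPoints(np.asarray(P,float).reshape(-1,1,3),cv2.Rodrigues(W[:3,:3])[0],W[:3,3],K,D)[0].reshape(-1,2)
E
python3 - <<'E'
from h import *
im=cv2.imread("pics/top0.png"); c=cam("top")
h=cv2.cvtColor(im,cv2.COLOR_BGR2HSV)
m=((h[:,:,2]>110)&(h[:,:,1]<60)).astype(np.uint8)
n,l,st,ce=cv2.connectedComponentsWithStats(m)
for k in range(1,n):
    x,y,w,hh,a=st[k]
    if a>25 and 190<x<350 and 130<y<260:
        pts=np.argwhere(l==k)[:,::-1]
        r=cv2.minAreaRect(pts.astype(np.float32)); 
        z=.012 if w>3 else .012
        P=back(c,pts,.027 if a>250 and 225<x<260 else .012)[:,:2]
        rr=cv2.minAreaRect((P*1000).astype(np.float32))
        mu=P.mean(0); ev,V=np.linalg.eigh(np.cov((P-mu).T)); d=V[:,1]*np.sign(V[0,1])
        print(st[k],ce[k].round(1),"mean",mu.round(4),"ang",np.degrees(np.arctan2(d[1],d[0])).round(2),"size",np.round(rr[1],1),"c",np.round(rr[0],1))
E
```

```text
[320 139  18  92 475] [328.5 184.7] mean [ 0.6144 -0.2492] ang 7.98 size [250.5  14.2] c [ 615.3 -249.1]
[288 147  14  87 170] [294.4 189.2] mean [ 0.602  -0.1569] ang 7.97 size [234.5   5.1] c [ 600.5 -157.1]
[339 149  31  75 711] [350.7 193.8] mean [ 0.5895 -0.3096] ang 13.7 size [202.2  57.7] c [ 610.1 -301.7]
[208 154  17  93 552] [215.9 200.3] mean [0.5719 0.0547] ang 7.9 size [250.7  16.1] c [572.8  54.8]
[237 158  14  35 347] [243.6 174.7] mean [ 0.6395 -0.0204] ang 6.98 size [91.4 27.2] c [639.5 -20.3]
[337 172   2  25  27] [337.9 183.1] mean [ 0.6183 -0.2749] ang 0.19 size [ 2.7 65.1] c [ 616.1 -273.7]
[314 182  12  13  58] [318.9 188.3] mean [ 0.6044 -0.2232] ang 18.36 size [32.4 28.3] c [ 604.2 -223.2]
[238 200  10  35 211] [242.5 216.9] mean [ 0.5271 -0.0173] ang 5.28 size [91.6 16.8] c [527.  -17.3]
```

```bash
cat >> h.py <<'E'
L0=np.array([.602,-.157]); A=np.radians(7.95); U=np.array([np.cos(A),np.sin(A)]); N=np.array([-U[1],U[0]])
def un(p): p=np.asarray(p)[:2]-L0; return np.array([p@U,p@N])
def stat(s=None):
    s=s or env.sense(); R=Ro.from_rotvec(s["tcp_rot"]).as_matrix()
    psi=np.degrees(np.arctan2(R[1,1],R[0,1]))
    print("t",round(s["time"],2),"u,n mm",(un(s["ee_pos"])*1000).round(1),"z",np.round(s["ee_pos"][2],4),"yaw-line",round(psi-np.degrees(A),2),"F",np.round(s["contact_force"],1),"w",round(s["grip_width"],4),"tilt",np.round(R[2],3))
    return s,psi
def plan(u,n,z,rows=30):
    s,psi=stat(); p=np.array(s["ee_pos"]); g=np.r_[L0+u*U+n*N,z]
    for k in range(rows):
        e=g-p; a=np.radians(psi); Y=np.array([np.cos(a),np.sin(a)]); X=np.array([-Y[1],Y[0]])
        v=np.array([e[:2]@X,e[:2]@Y,-e[2]])/.025; m=max(1,np.abs(v[:2]).max()); v[:2]/=m; v[2]=np.clip(v[2],-1,1)
        t=np.clip((psi-np.degrees(A))/8,-1,1); v=v.round(2); t=round(t,2)
        if max(np.abs(v).max(),abs(t))<.03: break
        print(*v,t,end="; " if k%5<4 else "\n")
        p=p+.025*np.r_[v[0]*X+v[1]*Y,-v[2]]; psi-=8*t
    print()
E
python3 -c "
from h import *
plan(.056,.178,.20)"
```

```text
t 0.6 u,n mm [-347.5  739.7] z 0.2313 yaw-line 65.62 F [-0.1 -0.3  1.1] w 0.0855 tilt [-0. -0. -1.]
-1.0 -0.58 1.0 1.0; -1.0 -0.4 0.25 1.0; -1.0 -0.25 0.0 1.0; -1.0 -0.1 0.0 1.0; -1.0 0.04 0.0 1.0
-1.0 0.18 0.0 1.0; -1.0 0.33 0.0 1.0; -1.0 0.49 0.0 1.0; -1.0 0.68 0.0 0.2; -1.0 0.72 0.0 0.0
-1.0 0.72 0.0 0.0; -1.0 0.72 0.0 0.0; -1.0 0.72 0.0 0.0; -1.0 0.72 0.0 0.0; -1.0 0.72 0.0 0.0
-1.0 0.71 0.0 0.0; -1.0 0.72 0.0 0.0; -1.0 0.71 0.0 0.0; -1.0 0.72 0.0 0.0; -1.0 0.71 0.0 0.0
-1.0 0.72 0.0 0.0; -1.0 0.71 0.0 0.0; -1.0 0.72 0.0 0.0; -0.63 0.45 0.0 0.0;
```

>>> servo_tool:
  targets: "-1 -0.5 0 1 0.5; -1 -0.4 0 1 0.5; -1 -0.25 0 1 0.5; -1 -0.1 0 1 0.5; -1 0 0 1 0.5"

```text
time: 1.23
ee_pos: [0.2473, 0.4311, 0.2313]
tcp_rot: [-1.511, -2.754, -0.001]
contact_force: [0.5, -0.0, -0.1]
grip_width: 0.0428
```

>>> servo_tool:
  targets: "-1 0.2 0 1 0.5; -1 0.3 0 1 0.5; -1 0.5 0 1 0.5; -1 0.7 0 0.2 0.5; -1 0.7 0 0 0.5"

```text
time: 1.85
ee_pos: [0.3444, 0.3236, 0.2317]
tcp_rot: [-2.104, -2.333, -0.003]
contact_force: [0.4, -0.1, 0.6]
grip_width: 0.0426
```

```bash
python3 -c "
from h import *
plan(.056,.178,.20)"
```

```text
t 1.85 u,n mm [-188.7  511.6] z 0.2317 yaw-line -2.02 F [ 0.4 -0.1  0.6] w 0.0426 tilt [ 0.001  0.001 -1.   ]
-1.0 0.79 1.0 -0.25; -1.0 0.73 0.27 -0.0; -1.0 0.73 -0.0 -0.0; -1.0 0.73 -0.0 -0.0; -1.0 0.74 -0.0 -0.0
-1.0 0.73 -0.0 -0.0; -1.0 0.74 -0.0 -0.0; -1.0 0.73 -0.0 -0.0; -1.0 0.74 -0.0 -0.0; -1.0 0.73 -0.0 -0.0
-1.0 0.74 -0.0 -0.0; -1.0 0.73 -0.0 -0.0; -1.0 0.74 -0.0 -0.0; -0.31 0.23 -0.0 -0.0;
```

>>> servo_tool:
  targets: "-1 0.75 0 -0.25 0.5; -1 0.75 0 0 0.5; -1 0.75 0 0 0.5; -1 0.75 0 0 0.5; -1 0.75 0 0 0.5"

```text
time: 2.48
ee_pos: [0.4572, 0.208, 0.2323]
tcp_rot: [2.061, 2.371, 0.005]
contact_force: [0.0, 0.1, -0.0]
grip_width: 0.0427
```

>>> servo_tool:
  targets: "-1 0.75 0 0 0.5; -1 0.75 0 0 0.5; -1 0.75 0 0 0.5; -0.7 0.5 0 0 0.5; 0 0 0 0 0.5"

```text
time: 3.1
ee_pos: [0.5416, 0.1216, 0.2323]
tcp_rot: [2.064, 2.368, 0.006]
contact_force: [-0.5, -0.9, 0.3]
grip_width: 0.0424
```

```bash
python3 - <<'E'
from h import *
plan(.056,.178,.20)
s=env.sense(); im=env.capture("wrist"); cv2.imwrite("pics/w1.png",im[:,:,::-1])
print(env.look_for("thick_pin","wrist")[:3]); print(env.look_for("line","wrist")[:3])
E
```

```text
t 3.1 u,n mm [-21.2 284.3] z 0.2323 yaw-line -0.09 F [-0.5 -0.9  0.3] w 0.0424 tilt [ 0.002  0.003 -1.   ]
-1.0 0.73 1.0 -0.01; -1.0 0.73 0.29 -0.0; -1.0 0.72 0.0 -0.0; -1.0 0.73 0.0 -0.0; -0.25 0.18 0.0 -0.0

[{'rect': [277.2, 0.9, 310.4, 98.9], 'p': 0.87}, {'rect': [279.5, 270.0, 353.3, 295.1], 'p': 0.74}, {'rect': [138.4, 46.7, 203.3, 133.9], 'p': 0.67}]
[]
```

View pics/w1.png

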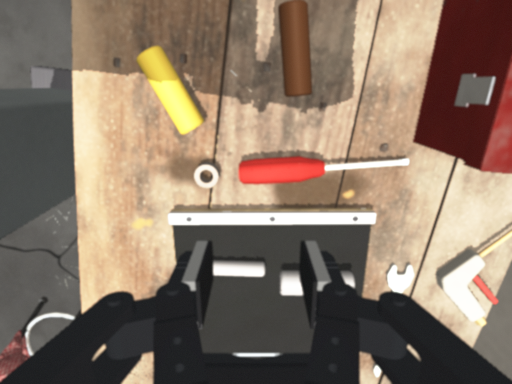

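The wrist view shows the screwdriver (320,170) and the small bush (205,175) behind the +y strip. The thin pin is at (238,268), and the thick pin is partly hidden by the right finger at (315,282). I'm continuing to the position behind the thick pin.

>>> servo_tool:
  targets: "-1 0.75 0 0 0.5; -1 0.75 0 0 0.5; -1 0.75 0 0 0.5; -1 0.7 0 0 0.5; -0.25 0.2 0 0 0.5"

```text
time: 3.88
ee_pos: [0.6335, 0.0314, 0.2332]
tcp_rot: [-2.053, -2.377, -0.006]
contact_force: [-0.2, -0.2, -0.8]
grip_width: 0.0427
```

```bash
python3 - <<'E'
from h import *
plan(.056,.178,.05)
s=env.sense(); im=env.capture("wrist"); cv2.imwrite("pics/w2.png",im[:,:,::-1])
E
```

```text
t 3.88 u,n mm [ 57.2 182.3] z 0.2332 yaw-line 0.4 F [-0.2 -0.2 -0.8] w 0.0427 tilt [ 0.003  0.003 -1.   ]
-0.17 -0.05 1.0 0.05; 0.0 -0.0 1.0 0.0; 0.0 -0.0 1.0 0.0; 0.0 -0.0 1.0 0.0; 0.0 -0.0 1.0 0.0
0.0 -0.0 1.0 0.0; 0.0 -0.0 1.0 0.0; 0.0 -0.0 0.33 0.0;
```

View pics/w2.png

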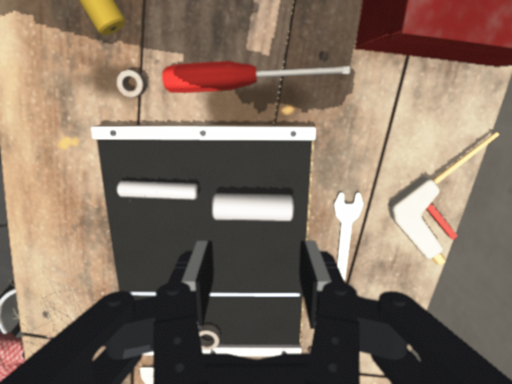

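```bash
cat >> h.py <<'E'
def fit(name,img,s,boxes):
    c=cam(name,s); h=cv2.cvtColor(img,cv2.COLOR_BGR2HSV)
    m=((h[:,:,2]>110)&(h[:,:,1]<60)).astype(np.uint8)
    for lab,(x0,y0,x1,y1),z in boxes:
        mm=np.zeros_like(m); mm[y0:y1,x0:x1]=m[y0:y1,x0:x1]
        n,l,st,ce=cv2.connectedComponentsWithStats(mm); k=1+np.argmax(st[1:,4])
        P=back(c,np.argwhere(l==k)[:,::-1],z)[:,:2]; mu=P.mean(0); ev,V=np.linalg.eigh(np.cov((P-mu).T)); d=V[:,1]*np.sign(V[0,1])
        rr=cv2.minAreaRect((P*1000).astype(np.float32))
        print(lab,"u,n",(un(mu)*1000).round(1),"rect c",(un(np.array(rr[0])/1000)*1000).round(1),"rel ang",(np.degrees(np.arctan2(d[1],d[0])-A)).round(2),"size",np.round(rr[1],1),"px",st[k].tolist())
E
python3 - <<'E'
from h import *
s=env.sense()
fit("wrist",cv2.imread("pics/w2.png"),s,[("pin",(205,180,300,232),.027),("thin",(110,170,203,210),.021),("line",(215,285,299,302),.012),("strip",(85,115,325,145),.018)])
E
```

```text
pin u,n [ 53.7 129.7] rect c [ 53.8 129.6] rel ang -0.99 size [94.8 31. ] px [212, 195, 82, 26, 2022]
thin u,n [-57.9 148.2] rect c [-58.8 148.1] rel ang -1.92 size [93.8 19.3] px [116, 181, 81, 19, 1233]
line u,n [57.8  0.3] rect c [59.6  0.8] rel ang -0.03 size [111.1   6.4] px [215, 292, 84, 5, 367]
strip u,n [ -0.9 214.9] rect c [ -1.9 214.7] rel ang -0.07 size [252.2  17.1] px [90, 125, 227, 17, 3453]
```

>>> servo_tool:
  targets: "-0.1 -0.1 1 0.05 0.5; 0 0 1 0 0.5; 0 0 1 0 0.5; 0 0 1 0 0.5; 0 0 1 0 0.5"

```text
time: 4.55
ee_pos: [0.6294, 0.0354, 0.1077]
tcp_rot: [2.056, 2.374, 0.011]
contact_force: [0.2, 0.0, -0.5]
grip_width: 0.0427
```

>>> servo_tool:
  targets: "0 0 1 0 0.5; 0 0 1 0 0.5; 0 0 0.5 0 0.5; 0 0 0 0 0.5"

```text
time: 5.05
ee_pos: [0.6265, 0.0404, 0.043]
tcp_rot: [-2.051, -2.378, -0.009]
contact_force: [-0.1, -0.3, 0.6]
grip_width: 0.0426
```

```bash
python3 - <<'E'
from h import *
plan(.055,.180,.018)
im=env.capture("wrist"); cv2.imwrite("pics/w3.png",im[:,:,::-1])
E
```

```text
t 5.05 u,n mm [ 51.5 192.1] z 0.043 yaw-line 0.51 F [-0.1 -0.3  0.6] w 0.0426 tilt [ 0.005  0.003 -1.   ]
-0.49 0.13 1.0 0.06;
```

View pics/w3.png

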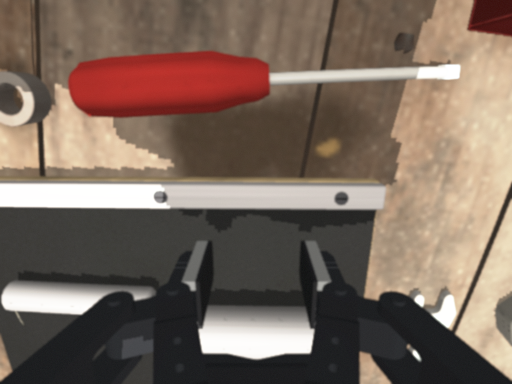

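The fingers are down between the strip (y≈195) and the thick pin (255,332). They have drifted about 10 mm towards +n, so I'll correct that on the last descent.

>>> servo_tool:
  targets: "-0.5 0.15 0.4 0.06 0.5; 0 0 0.4 0 0.5; 0 0 0.2 0 0.5; 0 0 0 0 0.5"

```text
time: 5.6
ee_pos: [0.6339, 0.0276, 0.0188]
tcp_rot: [2.062, 2.368, 0.013]
contact_force: [-0.3, -0.1, -0.5]
grip_width: 0.0428
```

```bash
python3 - <<'E'
from h import *
plan(.055,.170,.018)
im=env.capture("side"); cv2.imwrite("pics/s3.png",cv2.resize(im[130:280,180:350,::-1],None,fx=4,fy=4))
E
```

```text
t 5.6 u,n mm [ 57.2 178.4] z 0.0188 yaw-line -0.04 F [-0.3 -0.1 -0.5] w 0.0428 tilt [ 0.004  0.007 -1.   ]
-0.34 -0.09 0.03 -0.0;
```

View pics/s3.png

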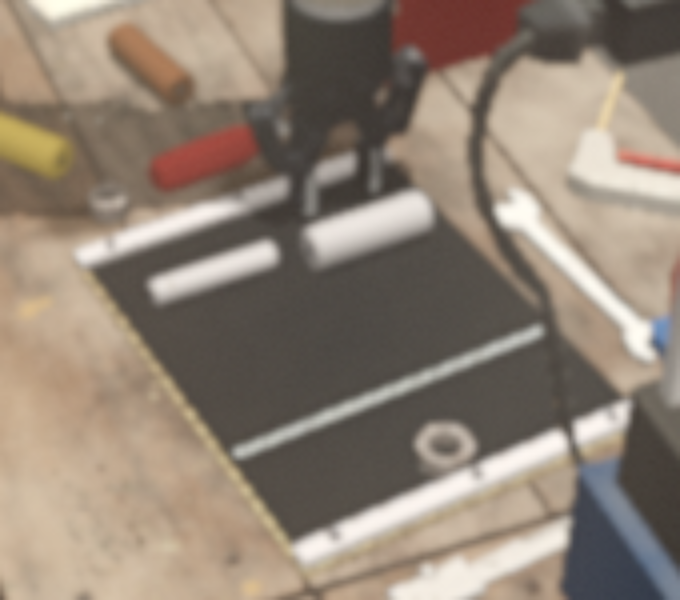

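>>> servo_tool:
  targets: "-0.3 -0.05 0 0 0.5; -0.3 -0.05 0 0 0.5; -0.15 0 0 0 0.5; -0.15 0 0 0 0.5; -0.15 0 0 0 0.5"

```text
time: 6.28
ee_pos: [0.6356, -0.0004, 0.0197]
tcp_rot: [2.061, 2.368, 0.014]
contact_force: [0.5, 0.7, 0.7]
grip_width: 0.0427
```

```bash
python3 - <<'E'
from h import *
plan(.055,.13,.018)
E
```

```text
t 6.28 u,n mm [ 54.9 150.4] z 0.0197 yaw-line -0.04 F [0.5 0.7 0.7] w 0.0427 tilt [ 0.004  0.008 -1.   ]
-0.82 0.0 0.07 -0.0;
```

>>> servo_tool:
  targets: "-0.2 0 0.03 0 0.5; -0.2 0 0.02 0 0.5; -0.2 0 0.02 0 0.5; -0.2 0 0.02 0 0.5; -0.2 0 0.02 0 0.5"

```text
time: 6.9
ee_pos: [0.6393, -0.0268, 0.0167]
tcp_rot: [2.061, 2.368, 0.014]
contact_force: [-0.8, 0.6, -0.2]
grip_width: 0.0428
```

```bash
python3 - <<'E'
from h import *
s,_=stat()
im=env.capture("wrist"); cv2.imwrite("pics/w4.png",im[:,:,::-1])
im=env.capture("top"); cv2.imwrite("pics/t4.png",cv2.resize(im[130:260,190:350,::-1],None,fx=4,fy=4))
E
```

```text
t 6.9 u,n mm [ 54.9 123.8] z 0.0167 yaw-line -0.02 F [-0.8  0.6 -0.2] w 0.0428 tilt [ 0.004  0.008 -1.   ]
```

View pics/w4.png

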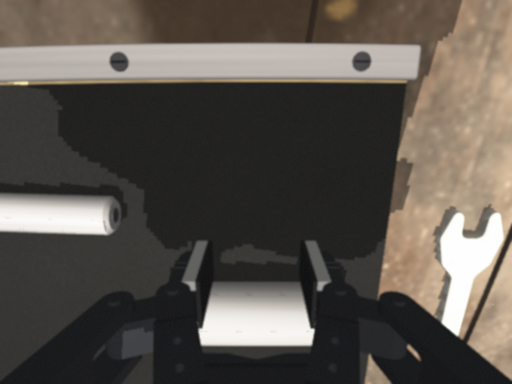

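View pics/t4.png

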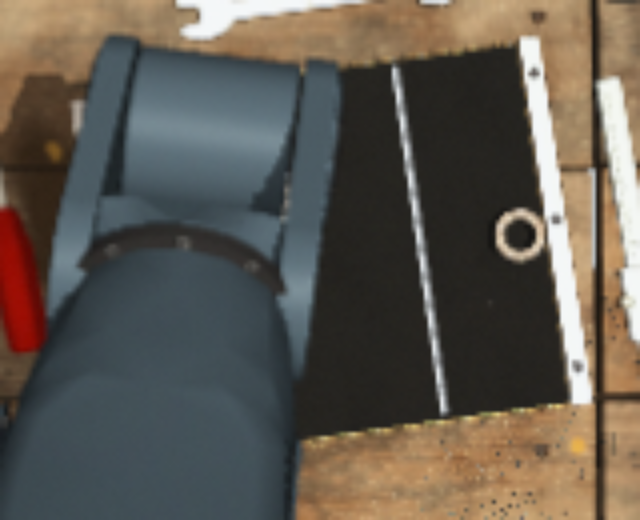

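```bash
cat >> h.py <<'E'
def pinrear(s,rows_n,u=.055,r=.015):
    c=cam("wrist",s); th=np.linspace(0,2*np.pi,181); out=[]
    for n in rows_n:
        P=np.array([np.r_[L0+u*U+(n+r*np.cos(t))*N,.012+r+r*np.sin(t)] for t in th]); out.append((round(n*1000,1),proj(c,P)[:,1].min().round(1),proj(c,P)[:,1].max().round(1)))
    print(out)
E
python3 - <<'E'
from h import *
s=env.sense()
im=cv2.imread("pics/w4.png")
for x in (215,255,295): print(x,im[270:355:1,x].mean(1).round()[::3])
pinrear(s,np.arange(.085,.11,.003))
E
```

```text
215 [ 35.  33.  34.  31.  72.  91. 107. 121. 129. 153. 172. 191. 204. 216.
 226. 233. 239. 242. 243. 244. 245. 246. 244. 242. 236. 160.  55.  54.
  30.]
255 [ 34.  35.  35.  34.  69.  88. 102. 118. 133. 146. 162. 182. 196. 211.
 223. 229. 236. 239. 241. 243. 244. 245. 243. 242. 237. 170.  53.  56.
  56.]
295 [ 34.  33.  34.  33.  69.  86.  99. 115. 129. 141. 156. 174. 189. 203.
 218. 227. 233. 236. 240. 243. 244. 244. 243. 241. 237. 166.  53.  53.
  29.]
[(np.float64(85.0), np.float64(301.4), np.float64(364.7)), (np.float64(88.0), np.float64(296.6), np.float64(360.0)), (np.float64(91.0), np.float64(291.7), np.float64(355.2)), (np.float64(94.0), np.float64(286.7), np.float64(350.4)), (np.float64(97.0), np.float64(281.7), np.float64(345.5)), (np.float64(100.0), np.float64(276.6), np.float64(340.6)), (np.float64(103.0), np.float64(271.5), np.float64(335.5)), (np.float64(106.0), np.float64(266.2), np.float64(330.5)), (np.float64(109.0), np.float64(260.9), np.float64(325.3))]
```

The wrist view puts the pin rows at 281 to 346 between the fingers, which is n = 97 mm and parallel to the line. The thin pin at (60,213) hasn't moved, so I'll keep pushing.

>>> servo_tool:
  targets: "-0.2 0 0 0 0.5; -0.2 0 0 0 0.5; -0.2 0 -0.02 0 0.5; -0.2 0 0 0 0.5; -0.2 0 0 0 0.5"

```text
time: 7.62
ee_pos: [0.643, -0.0532, 0.0171]
tcp_rot: [2.061, 2.368, 0.014]
contact_force: [0.0, 0.1, 0.4]
grip_width: 0.0427
```

>>> servo_tool:
  targets: "-0.2 0 0 0 0.5; -0.2 0 0 0 0.5; -0.2 0 0 0 0.5; -0.2 0 0 0 0.5; -0.2 0 0 0 0.5"

```text
time: 8.25
ee_pos: [0.6466, -0.0797, 0.017]
tcp_rot: [2.061, 2.368, 0.014]
contact_force: [0.2, 1.2, 0.8]
grip_width: 0.0427
```

```bash
python3 - <<'E'
from h import *
s,_=stat()
im=env.capture("wrist"); cv2.imwrite("pics/w5.png",im[:,:,::-1])
for x in (220,255,290):
    g=im[240:375,x].mean(1); print(x,240+np.where(g>60)[0].min(),240+np.where(g>110)[0].max())
pinrear(s,np.arange(.03,.06,.003))
E
```

```text
t 8.25 u,n mm [54.9 70.4] z 0.017 yaw-line -0.03 F [0.2 1.2 0.8] w 0.0427 tilt [ 0.004  0.008 -1.   ]
220 282 345
255 282 359
290 282 344
[(np.float64(30.0), np.float64(303.9), np.float64(367.0)), (np.float64(33.0), np.float64(299.1), np.float64(362.3)), (np.float64(36.0), np.float64(294.3), np.float64(357.6)), (np.float64(39.0), np.float64(289.4), np.float64(352.8)), (np.float64(42.0), np.float64(284.4), np.float64(348.0)), (np.float64(45.0), np.float64(279.4), np.float64(343.1)), (np.float64(48.0), np.float64(274.3), np.float64(338.1)), (np.float64(51.0), np.float64(269.1), np.float64(333.1)), (np.float64(54.0), np.float64(263.8), np.float64(328.0)), (np.float64(57.0), np.float64(258.5), np.float64(322.8))]
```

View pics/w5.png

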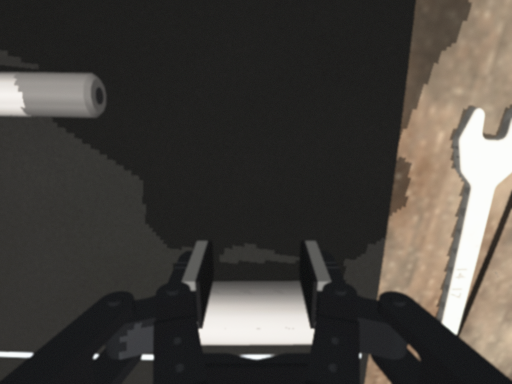

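>>> servo_tool:
  targets: "-0.2 0 0 0 0.5; -0.2 0 0 0 0.5; -0.2 0 0 0 0.5; -0.2 0 0 0 0.5; -0.2 0 0 0 0.5"

```text
time: 8.93
ee_pos: [0.6504, -0.1066, 0.0169]
tcp_rot: [2.061, 2.367, 0.014]
contact_force: [0.3, 0.2, 0.7]
grip_width: 0.0427
```

>>> servo_tool:
  targets: "-0.1 0 0 0 0.5; -0.1 0 0 0 0.5; -0.06 0 0 0 0.5; -0.04 0 0 0 0.5; 0 0 0 0 0.5"

```text
time: 9.55
ee_pos: [0.6515, -0.1147, 0.0168]
tcp_rot: [2.061, 2.367, 0.014]
contact_force: [0.3, -0.1, -0.3]
grip_width: 0.0426
```

```bash
python3 - <<'E'
from h import *
s,_=stat()
im=env.capture("wrist"); cv2.imwrite("pics/w6.png",im[:,:,::-1])
for x in (220,255,290):
    g=im[240:375,x].mean(1); print(x,240+np.where(g>60)[0].min(),240+np.where(g>110)[0].max())
pinrear(s,np.arange(0,.02,.002))
fit("wrist",im[:,:,::-1].copy(),s,[("line",(0,290,60,340),.012)])
E
```

```text
t 9.55 u,n mm [54.9 35. ] z 0.0168 yaw-line -0.04 F [ 0.3 -0.1 -0.3] w 0.0426 tilt [ 0.004  0.008 -1.   ]
220 282 345
255 282 345
290 282 345
[(np.float64(0.0), np.float64(295.6), np.float64(358.9)), (np.float64(2.0), np.float64(292.3), np.float64(355.7)), (np.float64(4.0), np.float64(289.0), np.float64(352.5)), (np.float64(6.0), np.float64(285.7), np.float64(349.3)), (np.float64(8.0), np.float64(282.4), np.float64(346.1)), (np.float64(10.0), np.float64(279.0), np.float64(342.8)), (np.float64(12.0), np.float64(275.6), np.float64(339.5)), (np.float64(14.0), np.float64(272.1), np.float64(336.1)), (np.float64(16.0), np.float64(268.7), np.float64(332.8)), (np.float64(18.0), np.float64(265.2), np.float64(329.3))]
line u,n [-72.6   0.3] rect c [-72.8   0.3] rel ang -0.09 size [35.4  4.7] px [0, 302, 60, 8, 417]
```

View pics/w6.png

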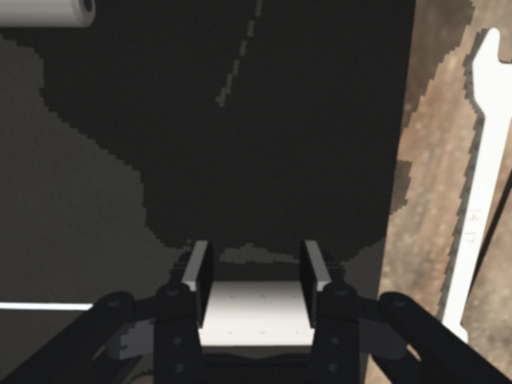

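>>> servo_tool:
  targets: "-0.1 0 0 0 0.5; -0.1 0 0 0 0.5; -0.06 0 0 0 0.5; -0.04 0 0 0 0.5; 0 0 0 0 0.5"

```text
time: 10.22
ee_pos: [0.6526, -0.1226, 0.0168]
tcp_rot: [2.061, 2.367, 0.014]
contact_force: [0.2, 0.3, -0.7]
grip_width: 0.0423
```

```bash
python3 - <<'E'
from h import *
s,_=stat()
im=env.capture("wrist"); cv2.imwrite("pics/w7.png",im[:,:,::-1])
for x in (220,255,290):
    g=im[240:375,x].mean(1); print(x,240+np.where(g>60)[0].min(),240+np.where(g>110)[0].max())
pinrear(s,np.arange(-.006,.008,.002))
fit("wrist",im[:,:,::-1].copy(),s,[("line",(0,260,110,320),.012)])
E
```

```text
t 10.22 u,n mm [54.9 27.1] z 0.0168 yaw-line -0.04 F [ 0.2  0.3 -0.7] w 0.0423 tilt [ 0.004  0.008 -1.   ]
220 282 345
255 282 345
290 281 344
[(np.float64(-6.0), np.float64(292.4), np.float64(355.9)), (np.float64(-4.0), np.float64(289.2), np.float64(352.7)), (np.float64(-2.0), np.float64(285.8), np.float64(349.4)), (np.float64(0.0), np.float64(282.5), np.float64(346.2)), (np.float64(2.0), np.float64(279.1), np.float64(342.9)), (np.float64(4.0), np.float64(275.7), np.float64(339.6)), (np.float64(6.0), np.float64(272.3), np.float64(336.2))]
line u,n [-57.2   0.4] rect c [-57.    0.3] rel ang 0.18 size [62.7  4.7] px [0, 290, 110, 9, 772]
```

The pin is within about 0.3 mm of the line. I'll back off gently, then lift to look.

>>> servo_tool:
  targets: "0.1 0 0 0 0.5; 0.3 0 0 0 0.5; 0.6 0 0 0 0.5; 0.8 0 0 0 0.5; 0.5 0 -0.2 0 0.5"

```text
time: 10.9
ee_pos: [0.6436, -0.0615, 0.0218]
tcp_rot: [2.062, 2.368, 0.013]
contact_force: [0.5, 0.6, -0.1]
grip_width: 0.0426
```

>>> servo_tool:
  targets: "0.3 0 -1 0 0.5; 0.2 0 -1 0 0.5; 0 0 -1 0 0.5; 0 0 -1 0 0.5; 0 0 -1 0 0.5"

```text
time: 11.52
ee_pos: [0.6396, -0.0436, 0.1508]
tcp_rot: [-2.058, -2.374, -0.012]
contact_force: [0.2, -0.0, 0.3]
grip_width: 0.0427
```

>>> servo_tool:
  targets: "0 0 -1 0 0.5; 0 0 -1 0 0.5; 0 0 -1 0 0.5; 0 0 -0.4 0 0.5; 0 0 0 0 0.5"

```text
time: 12.15
ee_pos: [0.6388, -0.0404, 0.2417]
tcp_rot: [2.053, 2.374, 0.015]
contact_force: [0.5, -0.0, -0.1]
grip_width: 0.0424
```

```bash
python3 - <<'E'
from h import *
s,_=stat()
im=env.capture("wrist"); cv2.imwrite("pics/w8.png",im[:,:,::-1])
E
```

```text
t 12.15 u,n mm [ 52.6 110.4] z 0.2417 yaw-line 0.35 F [ 0.5 -0.  -0.1] w 0.0424 tilt [ 0.004  0.009 -1.   ]
```

View pics/w8.png

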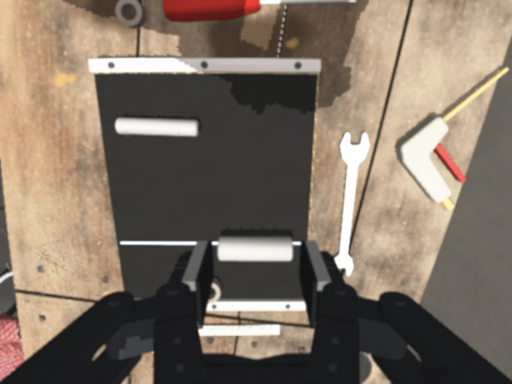

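```bash
python3 - <<'E'
from h import *
s=env.sense()
fit("wrist",cv2.imread("pics/w8.png"),s,[("pin",(217,225,294,270),.027),("lineL",(112,235,195,250),.012),("thin",(105,110,203,142),.021)])
E
```

```text
pin u,n [52.8 -0.7] rect c [53.  -0.7] rel ang -1.01 size [94.5 32. ] px [217, 238, 77, 24, 1748]
lineL u,n [-70.4   0.7] rect c [-73.4   0.4] rel ang -0.23 size [97.3  5.7] px [119, 241, 76, 5, 334]
thin u,n [-58.2 148.9] rect c [-58.9 148.9] rel ang -1.88 size [93.2 18.4] px [114, 118, 84, 19, 1357]
```

>>> servo_tool:
  targets: "1 -0.7 0 0 0.5; 1 -0.7 0 0 0.5; 1 -0.7 0 0 0.5; 1 -0.7 0 0 0.5; 1 -0.7 0 0 0.5"

```text
time: 12.82
ee_pos: [0.5293, 0.073, 0.2345]
tcp_rot: [-2.055, -2.37, -0.005]
contact_force: [0.9, 0.1, 0.3]
grip_width: 0.0427
```

>>> servo_tool:
  targets: "1 -0.7 0 0 0.5; 1 -0.7 0 0 0.5; 1 -0.7 0 0 0.5; 1 -0.7 0 0 0.5; 1 -0.7 0 0 0.5"

```text
time: 13.45
ee_pos: [0.4185, 0.1875, 0.2302]
tcp_rot: [-2.052, -2.366, 0.006]
contact_force: [0.6, 0.1, -1.3]
grip_width: 0.0431
```

```bash
python3 - <<'E'
from h import *
s,_=stat()
im=env.capture("top")[:,:,::-1].copy(); cv2.imwrite("pics/t9.png",cv2.resize(im[120:270,180:380],None,fx=4,fy=4,interpolation=cv2.INTER_CUBIC))
cv2.imwrite("pics/t9f.png",im)
E
```

```text
t 13.45 u,n mm [-134.1  366.5] z 0.2302 yaw-line 0.18 F [ 0.6  0.1 -1.3] w 0.0431 tilt [ 0.005 -0.01  -1.   ]
```

View pics/t9.png

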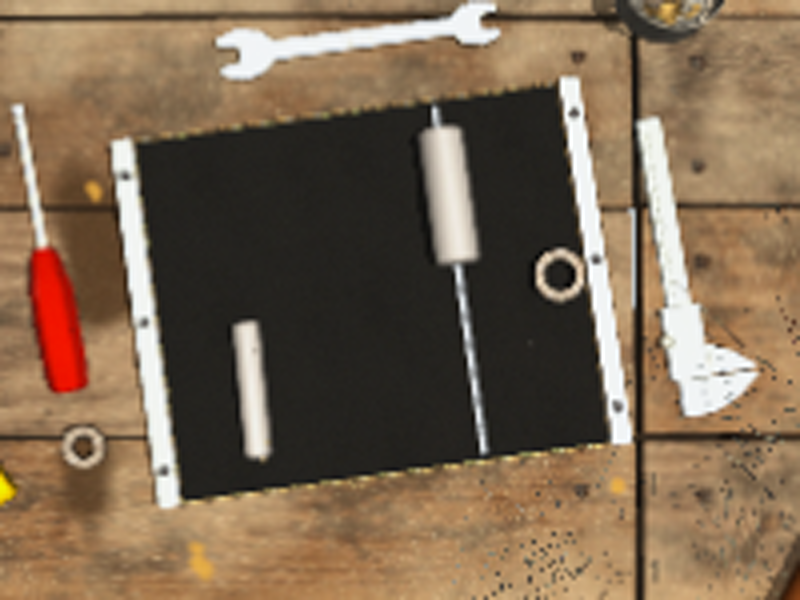

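```bash
python3 - <<'E'
from h import *
im=cv2.imread("pics/t9f.png"); c=cam("top")
h=cv2.cvtColor(im,cv2.COLOR_BGR2HSV); m=((h[:,:,2]>110)&(h[:,:,1]<60)).astype(np.uint8)
P0=proj(c,[np.r_[L0+.055*U,.027]])[0]; print(P0)
fit("top",im,None,[("pin",(283,149,302,187),.027),("thin",(236,198,250,238),.021),("lineL",(286,190,305,236),.012)])
# intensity-weighted cross-section centres for angle
g=im.mean(2)
for lab,rows,x0,x1,z in (("pin",range(155,184),278,306,.027),("line",range(190,231),284,306,.012)):
    pts=[]
    for y in rows:
        w=np.clip(g[y,x0:x1]-50,0,160); pts.append((np.sum(np.arange(x0,x1)*w)/w.sum(),y))
    Q=np.array([un(p) for p in back(c,pts,z)])*1000; k=np.polyfit(Q[:,0],Q[:,1],1)
    print(lab,"slope deg",np.degrees(np.arctan(k[0])).round(2),"n at mid",np.polyval(k,Q[:,0].mean()).round(2),"n at u=54",np.polyval(k,54).round(2))
E
```

```text
[291.9239206  168.40481943]
pin u,n [55.6 -0. ] rect c [57.9 -0. ] rel ang -0.79 size [100.5  26.9] px [286, 149, 14, 38, 348]
thin u,n [-54.7 148.3] rect c [-55.  148.3] rel ang -2.5 size [90.9 16.9] px [238, 200, 10, 35, 215]
lineL u,n [-59.1   0.1] rect c [-60.5   0.2] rel ang 0.2 size [116.6   5. ] px [294, 190, 8, 44, 84]
pin slope deg -0.77 n at mid -0.55 n at u=54 -0.55
line slope deg 0.05 n at mid 0.13 n at u=54 0.23
```

```bash
python3 -c "
from h import *
stat(); print(env.finish_job())"
```

```text
t 13.5 u,n mm [-136.   368.4] z 0.23 yaw-line 0.22 F [0.3 0.9 1. ] w 0.0428 tilt [ 0.006 -0.011 -1.   ]
the job is handed in; nothing more can be done
None
```

The thick pin now lies along the white line, and I handed the job in at 13.5 s with the arm clear of everything. I pushed it about 130 mm with two half-open fingertips at roughly 40 mm/s, slowing near the line, and never gripped or lifted it.

- **Position:** The last top view puts the pin's middle within about 0.8 mm of the line. The wrist camera gives up to about 1.4 mm.
- **Angle:** Both cameras show the pin about 0.8–0.9° off the line. It started about 1° off, so the two-finger push barely straightened it. I left this alone, because a correcting nudge would have made the pin slide.
- **Rolling:** I didn't check directly that the pin rolled rather than slid. The contact forces I read were about 1 N, near the sensor's noise.
- **Surroundings:** The thin pin measures the same as before, within about 1 mm. The bushes, screwdriver, spanner and caliper look unmoved in the pictures, but I didn't measure them again.

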